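# Lower the phone into the curing box and close it

### The arm

A 6-joint arm with a two-finger parallel gripper is mounted at the origin on the work surface. World frame = base frame: x ahead of the robot, y to its left, z up, the work surface at z = 0. Lengths are in mm, angles in rad, forces in N, time in s.
With the tool pointing down it reaches from about 350 to 800 mm from the base axis. Payload 7.3 kg.
Tool frame: the origin (TCP) lies midway between the tips of the shut fingers; the grasp point (between the pads) lies 19 mm behind it; z points along the fingers, x is the direction in which the jaws open and shut, and the axes are right-handed (so a half turn about z gives the same grasp; the last joint's range is limited). The gripper opens to 85 mm and grips with 20 to 120 N. Pads are 22 mm wide; open, the fingers measure 114 mm over their backs; the gripper's body (76 mm by 85 mm) begins 54 mm behind the grasp point. The pads swing forward as they close: fully open they stand 13 mm farther back than shut.
Start: joints at [1.038, 0.342, 1.524, -0, 1.275, -0.146], TCP at [198.031, 486.239, 231.322] pointing down, gripper open.
Joint ranges: [-2.53, 2.53], [-0.77, 2.02], [0.04, 2.7], [-1, 4.14], [0.28, 2.66], [-3.11, 3.11]. Speed limits (rad/s): [2.57, 2.57, 3.14, 3.14, 3.14, 3.14].

### API

Orientations are given as a 3x3 rotation matrix whose columns are the frame's x, y, z axes.
In Python, from workcell import monitor, optics, r gives the robot as it stands.
- The arm moves only by the tool carry_out, never from a script. Its argument "motion" is a list of rows, each an object of numbers: "x", "y", "z": the shift along the tool's x, y, z in mm; "rx", "ry", "rz": the turn, a rotation vector about the tool's x, y, z in rad; "gripper": the closure in counts, from 0 (fully open) to 255 (shut). A call has exactly 5 rows; each row is the pose to reach, as a shift and turn from the pose measured when the call began, along the tool's axes at that moment; what a row does not reach only later rows make up. A row lasts 1/8 s, in which the tool goes at most 62.5 mm and 10.7 degrees, less where a joint would pass 70% of its speed; a pose out of reach is approached as far as the arm can. A call with a gripper value outside its range is refused whole. The fingers move at their own pace and stop on an object; the grip force is fixed at half the most. Time passes only in rows, so rows that repeat a pose let the fingers close, or fill a call up. It gives the time, the measured TCP pose, the force and the opening at its end, in the units of the state.
- monitor.state(): the state, without advancing time (a new reading comes with each control period).
- optics.read_camera(name): name is "scene" or "top" or "wrist"; returns a dict with "frame" (400x640x3 uint8, red, green, blue), "intrinsics" (3x3 intrinsics, pixels), "k1" (the pictures are not rectified: a ray, as slopes to the right and down, at radius r is drawn at 1 + k1 r^2 times it, then the intrinsics apply), "xyz" and "orientation" of the camera in the world; the wrist camera has in their place "mount" (4x4, takes a point from camera to tool coordinates, whose origin is the TCP and whose axes are the tool frame's). Camera axes: x right, y up, looking along -z (the intrinsics and any distortion apply to the point x, -y, -z); pixel columns grow to the right and rows downward; lengths in mm; the calibration is good to about 2 mm. A picture is of the moment at which its call begins: read the wrist's pose just before it. There is no depth.
- r.hand_in(): hands the job in, once; it reports no verdict.
The state is a dict: "time": time; "qpos": joint angles; "joint_velocities": joint speeds; "joint_efforts": joint torques, N m; "ee_pos": TCP position; "eef_rot": TCP orientation; "contact_force": force on the tool from outside, world axes, zero at the start; "torque": the same for the moment, N m; "opening": finger opening in mm.
Only numpy, scipy, OpenCV 4.12 (cv2) and the standard library are available. Lean on these libraries where they do the work, as an engineer would, in place of code of your own. Each camera call takes 0.05 s, during which the arm holds its last target. There are 200 camera calls.

### The job

The phone in the curing box sits too high for the lid. First turn the knob under the edge of the box's base nearest the robot, anticlockwise seen from above, all the way to its stop so that the phone sinks below the fill line; then put the lid on the box so that it sits flush on the rim all round, and let go. Leave the phone lying in the box and the other things on the desk where they are.

Things in the scene. Friction and masses are not known exactly. Their poses are not given: they have to be found in the camera images.
- stand: Curing box on a base, fixed. Grey plate 160 (x) x 210 (y) x 10 mm, top 70 mm above the desk, on 4 corner legs 14 mm thick. On it an open white box, outside 102 (x) x 180 (y), walls 5, rim at 125 mm; 53 mm of bare plate in front of it. Origin: on the desk under the plate's centre; x from the front edge (knob side, towards the robot) to the back, y left, z up.
- rim (a point): Centre of the box's mouth (inside 92 x 170 mm) at rim height, at (24, 0, 125) mm in the stand's frame; axes as the stand. A black fill line runs round the inside 12 mm below the rim. A lift tray in the box carries the phone; the knob lowers it 16 mm per radian.
- lift_knob (a joint): Angle of the knob, rad: 0 tray at the top, 1.6 at the stop, tray at the bottom; starts at 0 to 0.25. It grows anticlockwise seen from above: the bar in front of the base swings from left to right, as the robot sees it. Stiff: 0.35 N m, about 3.5 N on the outer part of the bar; stays where it is left; springless, with a hard stop.
- knob_axis (a point): On the knob's upright axis, 40 mm above the desk, 25 mm inside the plate's front edge, at (-55, 0, 40) mm in the stand's frame; axes as the stand. The black knob hangs under the plate: a disc 80 mm across, 36 to 56 mm above the desk, with a straight thumb bar 14 mm wide, 28 to 52 mm above the desk, that sticks out in front of the plate.
- knob_tip (a point): Outer end of the thumb bar, on its centre line, 120 mm from the knob's axis, 40 mm above the desk. At joint value q the bar points q - 0.8 rad anticlockwise (seen from above) from the stand's -x direction: at 0 it points 0.8 rad to the left, at 1.6 it points 0.8 rad to the right, as seen from the robot.
- phone: The phone on the lift tray, 72 (x) x 148 (y) x 9 mm, loose, flat, face up, lying along the box. Origin: centre of its underside. At knob 0 its face stands 6 mm above the rim; at the stop it lies 20 mm below the rim.
- lid: White lid, 108 (x) x 186 (y) mm, 0.17 to 0.35 kg, right way up on the desk. From below: a plug 84 x 162, 8 mm high, that enters the box's mouth with 4 mm play each side; a plate 6 mm thick that rests on the rim; in the middle an upright grip rib 80 long (y), 16 wide (x), 30 high, its top 44 mm above the origin. Origin: centre of the plug's underside. Fits either way round (half a turn).
- lid_seat (a point): On the lid, centre of the plate's underside, 8 mm above the lid's origin. It meets the point rim when the lid is seated.
- screwdriver: A screwdriver lying on the desk nearest the robot, 160 mm long. Bystander.
- old_phone: A phone with a grey face, 148 x 72 x 9 mm, lying flat on the desk, to the left and nearer the robot than the curing box and lid. Bystander.
- suction_cup: A suction-cup puller, 65 mm high, rubber disc below and blue loop handle, at the far side of the desk. Bystander.
- bottle: A small bottle, 110 mm high, 44 mm across, to the right. Bystander.
- mouse: A black computer mouse, 105 x 60 x 33 mm, to the right. Bystander.
Mind the look-alikes: they are no part of the job. What is shaped like the lid but yellow is not meant. What is shaped like the phone but yellow is not meant.

How it is judged (in metres and radians):
On the way:
1. the knob is turned to its stop (within 0.2 rad) while the lid is still away from the box (value of joint lift_knob above 1.4 rad and horizontal distance between lid_seat and rim above 0.12 m), for 0.2 s.
At the end, for the whole second after the job is handed in: Knob 1.4 to 1.6 rad; lid at rest, level within 0.03 rad, plate underside within 3 mm of rim height, within 8 mm of the mouth centre and 0.12 rad of the box direction; phone flat on the tray, underside over 23 mm below the rim, within 20 mm of the mouth centre; bystanders within 30 mm of their start (value of joint lift_knob above 1.4 rad and horizontal distance between lid_seat and rim below 0.008 m and z of lid_seat in the frame of rim between -0.003 and 0.003 m and angle between the x axis of lid and the x axis of stand, either way round below 0.12 rad and angle between lid's own z axis and vertical below 0.03 rad and linear speed of lid below 0.02 m/s and horizontal distance between phone and rim below 0.02 m and z of phone in the frame of rim below -0.023 m and angle between phone's own z axis and vertical below 0.1 rad); the robot touches nothing.
It fails at once if a bystander is moved by more than 30 mm (distance of any of screwdriver, old_phone, suction_cup, bottle, mouse from where it was at the start of the episode above 0.03 m).
It also fails if it takes over 67 s, if anything falls off the work surface, if the arm or the gripper's body presses on something with over 40 N, if the wrist force passes 120 N, or if a joint passes its speed limit or range.

## Working session

There is one attempt and no reset: what is moved stays moved. The work goes in short steps, Python scripts to look and compute and a tool call to move; the robot and the scene stay as the last step left them, time stands still between calls to the robot, and variables do not carry over. Pictures are saved under pics/ and viewed, about 8 in all and at most 12, crops included, and the job is handed in when it is done.

Besides the shell and the picture viewer there is one more tool, called after "Emit:" in YAML: its name, and indented under it one key for each argument. carry_out: Moves the arm, as the interface text tells. Its arguments: {"type":"object","properties":{"motion":{"type":"array","items":{"type":"object","properties":{"x":{"type":"number"},"y":{"type":"number"},"z":{"type":"number"},"rx":{"type":"number"},"ry":{"type":"number"},"rz":{"type":"number"},"gripper":{"type":"number"}}}}},"required":["motion"]}

```bash
mkdir -p pics; ls; python3 - <<'E'
from workcell import monitor, optics, r
import cv2,numpy as np
s=monitor.state();print({k:np.round(v,3).tolist() for k,v in s.items()})
for n in ["scene","top","wrist"]:
    c=optics.read_camera(n);cv2.imwrite(f"pics/{n}0.png",c["frame"][:,:,::-1])
    print(n,{k:np.round(v,4).tolist() for k,v in c.items() if k!="frame"})
E
```

```text
pics
{'time': 0.0, 'qpos': [1.038, 0.343, 1.525, -0.0, 1.275, -0.146], 'joint_velocities': [-0.0, 0.0, -0.001, -0.001, 0.001, -0.0], 'joint_efforts': [-0.001, -43.367, -24.601, -0.0, 0.008, -0.0], 'ee_pos': [197.827, 485.861, 230.624], 'eef_rot': [[0.377, 0.926, -0.001], [0.926, -0.377, -0.001], [-0.002, -0.0, -1.0]], 'contact_force': [0.693, 0.899, -0.283], 'torque': [-0.03, 0.018, -0.011], 'opening': 85.52}
scene {'intrinsics': [[394.2069, 0.0, 322.0094], [0.0, 394.2069, 190.7607], [0.0, 0.0, 1.0]], 'k1': 0.0114, 'xyz': [1275.2126, 185.9892, 878.6557], 'orientation': [[-0.3183, -0.644, 0.6957], [0.9479, -0.2252, 0.2253], [0.0116, 0.7311, 0.6821]]}
top {'intrinsics': [[398.8657, 0.0, 319.9924], [0.0, 398.8657, 195.6376], [0.0, 0.0, 1.0]], 'k1': -0.0745, 'xyz': [316.2591, -77.1493, 1299.2025], 'orientation': [[0.0045, 0.9914, -0.1308], [-0.9999, 0.0065, 0.0142], [0.015, 0.1307, 0.9913]]}
wrist {'intrinsics': [[300.2232, 0.0, 319.609], [0.0, 300.2232, 201.3351], [0.0, 0.0, 1.0]], 'k1': -0.0195, 'mount': [[1.0, 0.0008, -0.0015, -0.2381], [0.0003, -0.9494, -0.3141, -81.795], [-0.0017, 0.3141, -0.9494, -142.5715], [0.0, 0.0, 0.0, 1.0]]}
```

View pics/top0.png

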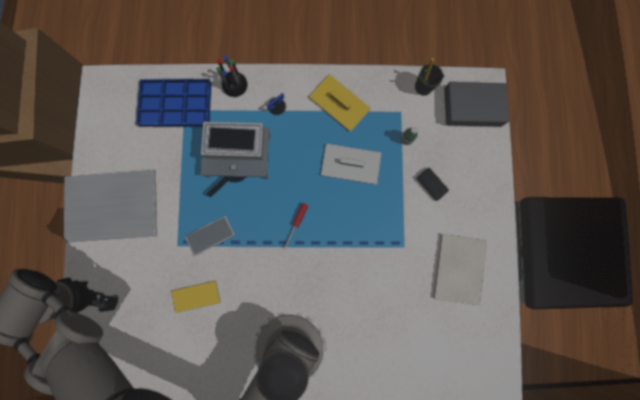

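View pics/scene0.png

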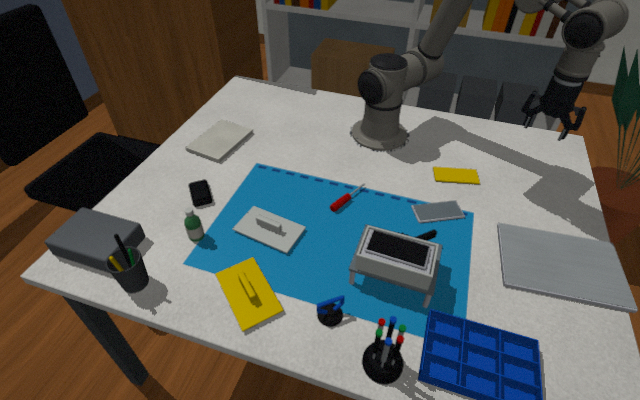

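The top view shows the box with its grey plate at about (233,148), the bar pointing left at (218,184), the white lid at (351,163), the old phone at (210,235) and the screwdriver at (297,222). The scene view agrees. Next I'll measure them.

```bash
cat > h.py <<'E'
from workcell import monitor, optics, r
import cv2,numpy as np
def cam(n):
    s=monitor.state(); c=optics.read_camera(n)
    if n=="wrist":
        T=np.eye(4);T[:3,:3]=s["eef_rot"];T[:3,3]=s["ee_pos"];T=T@np.array(c["mount"])
        c["xyz"],c["orientation"]=T[:3,3],T[:3,:3]
    return c
def ray(c,uv):
    d=np.array([c["k1"],0,0,0,0.]) 
    p=cv2.undistortPoints(np.array(uv,float).reshape(-1,1,2),np.array(c["intrinsics"]),d)[:,0]
    return np.c_[p[:,0],-p[:,1],-np.ones(len(p))]@np.array(c["orientation"]).T
def onz(c,uv,z):
    d=ray(c,uv);o=np.array(c["xyz"]);return (o+d*((z-o[2])/d[:,2])[:,None])[:,:2]
def proj(c,P):
    p=(np.array(P,float).reshape(-1,3)-c["xyz"])@np.array(c["orientation"])
    q=p[:,:2]/-p[:,2:]*[1,-1]; q=q*(1+c["k1"]*(q**2).sum(1))[:,None]
    K=np.array(c["intrinsics"]);return q*[K[0,0],K[1,1]]+K[:2,2]
def blobs(m,lo,hi):
    cs,_=cv2.findContours(m.astype(np.uint8),cv2.RETR_EXTERNAL,cv2.CHAIN_APPROX_NONE)
    return [k[:,0] for k in cs if lo<cv2.contourArea(k)<hi]
def rect(c,k,z):
    (x,y),(w,h),a=cv2.minAreaRect(onz(c,k,z).astype(np.float32))
    if w<h: w,h,a=h,w,a-90   # a: direction of long side
    return np.round([x,y,w,h,(a+90)%180-90],1)
E
python3 - <<'E'
from h import *
c=cam("top");f=c["frame"].astype(int);R,G,B=f[...,0],f[...,1],f[...,2]
print(f[128,205],f[165,235],f[165,335],f[235,210],f[150,290],f[186,216])
sat=f.max(2)-f.min(2)
roi=np.zeros(R.shape,bool);roi[112:246,182:402]=1
for nm,m in [("white",(R>130)&(sat<60)),("nonblue",((B-R)<60)),("dark",f.max(2)<70),("red",(R-G>50))]:
    for k in blobs(m&roi,40,9000):
        for z in (0,14,40,70,125): 
            if z in((0,14) if nm!="nonblue" else (0,)) or k[:,1].min()<150 and k[:,0].max()<300: print(nm,z,k.mean(0).round(),cv2.contourArea(k),rect(c,k,z))
cv2.imwrite("pics/crop.png",cv2.resize(c["frame"][110:250,180:400,::-1],None,fx=3.6,fy=3.6,interpolation=cv2.INTER_CUBIC))
E
```

```text
[107 108 109] [ 92  96 100] [138 139 138] [84 89 94] [ 54 105 135] [33 38 44]
white 0 [351. 164.] 1502.5 [ 596.8 -198.8  179.3  100.2   80.9]
white 14 [351. 164.] 1502.5 [ 593.7 -197.5  177.4   99.1   80.9]
nonblue 0 [208. 234.] 928.5 [350.8 270.5 170.   80.8 -62.8]
nonblue 0 [294. 224.] 334.5 [394.5 -13.5 158.2  35.2 -25.8]
nonblue 0 [351. 164.] 1920.5 [ 596.6 -196.9  197.4  115.9   80.9]
nonblue 0 [394. 125.] 151.5 [ 708.6 -322.8  140.2   92.6   -1.5]
nonblue 0 [349. 117.] 450.5 [ 741.4 -191.9  160.    66.9  -89.3]
nonblue 0 [218. 149.] 4393.5 [631.2 218.3 297.4 288.5 -86.7]
nonblue 14 [218. 149.] 4393.5 [627.8 215.1 294.1 285.4 -86.7]
nonblue 40 [218. 149.] 4393.5 [621.5 209.2 288.2 279.6 -86.7]
nonblue 70 [218. 149.] 4393.5 [614.2 202.3 281.3 272.9 -86.7]
nonblue 125 [218. 149.] 4393.5 [600.9 189.8 268.7 260.7 -86.7]
dark 0 [225. 183.] 181.0 [530.4 221.9 133.5  37.  -61.8]
dark 14 [225. 183.] 181.0 [528.1 218.7 132.1  36.6 -61.8]
dark 0 [231. 138.] 823.0 [679.8 202.8 150.5  68.9  87.4]
dark 14 [231. 138.] 823.0 [675.8 199.8 148.9  68.2  87.4]
dark 40 [231. 138.] 823.0 [668.6 194.2 145.9  66.8  87.4]
dark 70 [231. 138.] 823.0 [660.2 187.7 142.4  65.2  87.4]
dark 125 [231. 138.] 823.0 [644.8 175.9 136.   62.3  87.4]
red 0 [300. 215.] 86.0 [424.4 -30.8  74.2  15.9 -23.3]
red 14 [300. 215.] 86.0 [423.2 -31.3  73.4  15.8 -23.3]
```

View pics/crop.png

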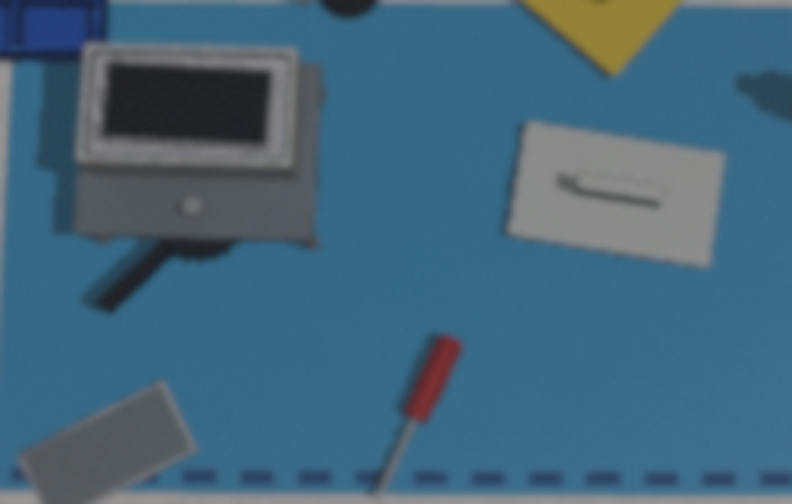

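The crop gives the rim corners at (84,43), (299,47), (296,168) and (77,161), the bar tip at (97,303) and a screw over the plate's front strip at (191,206).

```bash
python3 - <<'E'
from h import *
c=cam("top"); k=lambda p:np.array(p)/3.6+[180,110]-0.36
rim=onz(c,k([(84,43),(299,47),(296,168),(77,161)]),125);print("rim",rim.round(1).tolist(),rim.mean(0),rect(c,k([(84,43),(299,47),(296,168),(77,161)]),125))
pl=onz(c,k([(76,234),(316,242)]),70);print("plate front",pl)
print("screw",onz(c,k([(191,206)]),72)); print("tip",onz(c,k([(84,300),(110,310)]),52))
lid=k([(528,121),(726,153),(710,267),(507,236)]);print("lid",onz(c,lid,14).round(1).tolist(),rect(c,lid,14))
e=rim[1]-rim[0]+rim[2]-rim[3]; print("y axis yaw of stand:",np.arctan2(e[0],-e[1]))
f=c["frame"]
E
```

```text
rim [[697.4, 265.0], [694.4, 81.7], [589.4, 81.5], [594.6, 265.9]] [643.95110039 173.5142164 ] [643.4 173.2 185.3 104.9  89.1]
plate front [[542.49474444 279.73808421]
 [536.60493205  69.85346138]]
screw [[567.43061838 179.39650579]]
tip [[486.93216829 275.2136114 ]
 [478.22079959 251.82357838]]
lid [[661.0, -115.7], [632.6, -298.2], [526.2, -281.7], [553.4, -96.9]] [ 593.1 -197.6  186.8  109.3   81.2]
y axis yaw of stand: -0.022101733018009162
```

```bash
cat >> h.py <<'E'
from scipy.spatial.transform import Rotation as Ro
def rows(targets,g=None):
    "targets: (x,y,z,a_deg) TCP, tool down, tool x at heading a -> rows in tool axes"
    s=monitor.state();P,M=np.array(s["ee_pos"]),np.array(s["eef_rot"])
    print("t",s["time"],"pos",P.round(1),"F",np.round(s["contact_force"],1),"open",round(s["opening"],1))
    for x,y,z,a in targets:
        a=np.radians(a);X=np.array([np.cos(a),np.sin(a),0]);Z=np.array([0,0,-1.]);T=np.c_[X,np.cross(Z,X),Z]
        d=M.T@(np.array([x,y,z])-P);w=Ro.from_matrix(M.T@T).as_rotvec();print(d.round(1).tolist(),w.round(3).tolist())
AX=np.array([565,175.5]);YAW=-0.02
def push(q,off,R=108):
    th=q-.8+YAW;u=-np.array([np.cos(th),np.sin(th)]);t=np.array([np.sin(th),-np.cos(th)])
    p=AX+u*R-t*off;return p[0],p[1],np.degrees(np.arctan2(-t[1],-t[0]))
E
python3 - <<'E'
from h import *
x,y,a=push(0,30);print(x,y,a);rows([(x,y,200,a),(x,y,34,a)])
E
```

```text
513.2544845047446 274.9303858291332 43.01746079927249
t 0.25 pos [197.9 486.1 231. ] F [-0.7 -0.1  0.2] open 85.4
[-76.6, 371.7, 31.1] [0.0, 0.001, 0.433]
[-76.5, 371.7, 197.1] [0.0, 0.001, 0.433]
```

Emit:
carry_out:
  motion:
    - {"x": -12, "y": 62, "z": 5, "rz": 0.15, "gripper": 255}
    - {"x": -24, "y": 122, "z": 10, "rz": 0.3, "gripper": 255}
    - {"x": -37, "y": 180, "z": 16, "rz": 0.433, "gripper": 255}
    - {"x": -49, "y": 240, "z": 22, "rz": 0.433, "gripper": 255}
    - {"x": -62, "y": 300, "z": 28, "rz": 0.433, "gripper": 255}

```text
schema error: expected keys x, y, z, rx, ry, rz, gripper
```

```bash
python3 - <<'E'
from h import *
x,y,a=push(0,30);rows([(x,y,200,a),(x,y,34,a)])
E
```

```text
t 0.25 pos [197.9 486.1 231. ] F [-0.7 -0.1  0.2] open 85.4
[-76.6, 371.7, 31.1] [0.0, 0.001, 0.433]
[-76.5, 371.7, 197.1] [0.0, 0.001, 0.433]
```

Emit:
carry_out:
  motion:
    - {"x": -12, "y": 62, "z": 5, "rx": 0, "ry": 0, "rz": 0.15, "gripper": 255}
    - {"x": -24, "y": 122, "z": 10, "rx": 0, "ry": 0, "rz": 0.3, "gripper": 255}
    - {"x": -37, "y": 180, "z": 16, "rx": 0, "ry": 0, "rz": 0.433, "gripper": 255}
    - {"x": -49, "y": 240, "z": 22, "rx": 0, "ry": 0, "rz": 0.433, "gripper": 255}
    - {"x": -62, "y": 300, "z": 28, "rx": 0, "ry": 0, "rz": 0.433, "gripper": 255}

```text
time: 0.88
ee_pos: [453.9, 314.2, 202.8]
eef_rot: [[0.731, 0.682, -0.0], [0.682, -0.731, -0.0], [-0.0, 0.0, -1.0]]
contact_force: [-0.0, 0.7, 0.1]
opening: -0.0
```

```bash
python3 - <<'E'
from h import *
x,y,a=push(0,30);rows([(x,y,200,a),(x,y,34,a)])
E
```

```text
t 0.875 pos [453.9 314.2 202.8] F [-0.   0.7  0.1] open -0.0
[16.6, 69.3, 2.8] [0.0, 0.0, 0.0]
[16.7, 69.2, 168.8] [0.0, 0.0, 0.0]
```

Emit:
carry_out:
  motion:
    - {"x": 8, "y": 35, "z": 3, "rx": 0, "ry": 0, "rz": 0, "gripper": 255}
    - {"x": 16.6, "y": 69.3, "z": 20, "rx": 0, "ry": 0, "rz": 0, "gripper": 255}
    - {"x": 16.6, "y": 69.3, "z": 70, "rx": 0, "ry": 0, "rz": 0, "gripper": 255}
    - {"x": 16.6, "y": 69.3, "z": 110, "rx": 0, "ry": 0, "rz": 0, "gripper": 255}
    - {"x": 16.6, "y": 69.3, "z": 110, "rx": 0, "ry": 0, "rz": 0, "gripper": 255}

```text
time: 1.5
ee_pos: [511.2, 273.9, 89.9]
eef_rot: [[0.731, 0.682, -0.007], [0.682, -0.731, -0.003], [-0.007, -0.003, -1.0]]
contact_force: [-0.0, -0.2, 0.7]
opening: -0.1
```

```bash
python3 - <<'E'
from h import *
x,y,a=push(0,30);rows([(x,y,34,a)])
c=cam("wrist");cv2.imwrite("pics/w1.png",c["frame"][:,:,::-1])
tip=push(0,0,120)[:2];print(proj(c,[[*tip,52],[*AX,70],[x,y,34]]))
E
```

```text
t 1.5 pos [511.2 273.9  89.9] F [-0.  -0.2  0.7] open -0.1
[2.6, 0.8, 55.9] [-0.003, 0.007, -0.0]
[[277.54753147 217.07761653]
 [281.70059488 382.24089974]
 [323.77331851 223.76325309]]
```

View pics/w1.png

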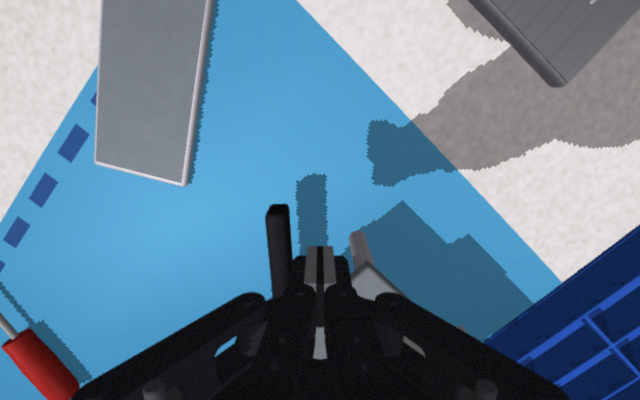

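The bar's end is at (278,207), close to the predicted (278,217). The fingers are between the bar and the plate corner at (370,270), so I can descend.

Emit:
carry_out:
  motion:
    - {"x": 1, "y": -4, "z": 20, "rx": 0, "ry": 0, "rz": 0, "gripper": 255}
    - {"x": 1, "y": -4, "z": 40, "rx": 0, "ry": 0.007, "rz": 0, "gripper": 255}
    - {"x": 1, "y": -4, "z": 56, "rx": 0, "ry": 0.007, "rz": 0, "gripper": 255}
    - {"x": 1, "y": -4, "z": 56, "rx": 0, "ry": 0.007, "rz": 0, "gripper": 255}
    - {"x": -3, "y": -4, "z": 56, "rx": 0, "ry": 0.007, "rz": 0, "gripper": 255}

```text
time: 2.17
ee_pos: [508.6, 275.8, 37.4]
eef_rot: [[0.731, 0.682, 0.005], [0.682, -0.731, 0.004], [0.006, -0.0, -1.0]]
contact_force: [0.5, 0.5, 0.5]
opening: -0.1
```

```bash
python3 - <<'E'
from h import *
T=[]
for q in (.15,.3,.45,.6,.75):
    x,y,a=push(q,21.5);T.append((x,y,34,a))
rows(T)
E
```

```text
t 2.175 pos [508.6 275.8  37.4] F [0.5 0.5 0.5] open -0.1
[-22.1, 1.8, 3.3] [0.0, -0.006, -0.15]
[-38.6, 2.3, 3.2] [0.001, -0.006, -0.3]
[-54.8, 5.2, 3.1] [0.001, -0.006, -0.45]
[-70.4, 10.5, 3.0] [0.002, -0.006, -0.6]
[-85.1, 18.1, 2.9] [0.002, -0.006, -0.75]
```

Emit:
carry_out:
  motion:
    - {"x": -22, "y": 1.8, "z": 3, "rx": 0, "ry": -0.006, "rz": -0.15, "gripper": 255}
    - {"x": -38.6, "y": 2.3, "z": 3, "rx": 0, "ry": -0.006, "rz": -0.3, "gripper": 255}
    - {"x": -54.8, "y": 5.2, "z": 3, "rx": 0, "ry": -0.006, "rz": -0.45, "gripper": 255}
    - {"x": -70.4, "y": 10.5, "z": 3, "rx": 0, "ry": -0.006, "rz": -0.6, "gripper": 255}
    - {"x": -85, "y": 18, "z": 3, "rx": 0, "ry": -0.006, "rz": -0.75, "gripper": 255}

```text
time: 2.8
ee_pos: [460.2, 205.1, 35.6]
eef_rot: [[0.064, 0.998, 0.007], [0.998, -0.064, 0.001], [0.001, 0.007, -1.0]]
contact_force: [2.1, 2.1, 0.0]
opening: 0.1
```

```bash
python3 - <<'E'
from h import *
T=[]
for q in (.85,1,1.15,1.3,1.45):
    x,y,a=push(q,21.5);T.append((x,y,34,a))
rows(T)
E
```

```text
t 2.8 pos [460.2 205.1  35.6] F [2.1 2.1 0. ] open 0.1
[-11.5, -3.0, 1.5] [0.007, -0.001, -0.095]
[-28.0, -3.5, 1.5] [0.007, -0.0, -0.245]
[-44.4, -1.4, 1.5] [0.007, 0.0, -0.395]
[-60.3, 3.0, 1.5] [0.007, 0.001, -0.545]
[-75.4, 9.8, 1.5] [0.007, 0.001, -0.695]
```

Contact is light at about 3 N, so the bar is moving. I'll carry on.

Emit:
carry_out:
  motion:
    - {"x": -11.5, "y": -3, "z": 1, "rx": 0.007, "ry": 0, "rz": -0.095, "gripper": 255}
    - {"x": -28, "y": -3.5, "z": 1, "rx": 0.007, "ry": 0, "rz": -0.245, "gripper": 255}
    - {"x": -44.4, "y": -1.4, "z": 1, "rx": 0.007, "ry": 0, "rz": -0.395, "gripper": 255}
    - {"x": -60.3, "y": 3, "z": 1, "rx": 0.007, "ry": 0, "rz": -0.545, "gripper": 255}
    - {"x": -75, "y": 9.8, "z": 1, "rx": 0.007, "ry": 0, "rz": -0.695, "gripper": 255}

```text
time: 3.42
ee_pos: [465.9, 129.7, 35.8]
eef_rot: [[-0.593, 0.805, 0.003], [0.805, 0.593, 0.0], [-0.002, 0.002, -1.0]]
contact_force: [0.5, 4.2, 0.5]
opening: 0.2
```

```bash
python3 - <<'E'
from h import *
T=[]
for q in (1.5,1.53,1.56,1.59,1.62):
    x,y,a=push(q,21.5);T.append((x,y,34,a))
rows(T)
E
```

```text
t 3.425 pos [465.9 129.7  35.8] F [0.5 4.2 0.5] open 0.2
[-5.3, -1.9, 1.8] [0.002, 0.002, -0.045]
[-8.6, -2.3, 1.8] [0.002, 0.002, -0.075]
[-11.8, -2.7, 1.8] [0.002, 0.002, -0.105]
[-15.1, -3.0, 1.8] [0.002, 0.002, -0.135]
[-18.4, -3.1, 1.8] [0.002, 0.002, -0.165]
```

Emit:
carry_out:
  motion:
    - {"x": -5.3, "y": -1.9, "z": 1, "rx": 0, "ry": 0, "rz": -0.045, "gripper": 255}
    - {"x": -8.6, "y": -2.3, "z": 1, "rx": 0, "ry": 0, "rz": -0.075, "gripper": 255}
    - {"x": -11.8, "y": -2.7, "z": 1, "rx": 0, "ry": 0, "rz": -0.105, "gripper": 255}
    - {"x": -15, "y": -3, "z": 1, "rx": 0, "ry": 0, "rz": -0.135, "gripper": 255}
    - {"x": -15, "y": -3, "z": 1, "rx": 0, "ry": 0, "rz": -0.135, "gripper": 255}

```text
time: 4.05
ee_pos: [472.5, 115.6, 34.9]
eef_rot: [[-0.697, 0.718, 0.003], [0.718, 0.697, -0.0], [-0.002, 0.002, -1.0]]
contact_force: [-0.7, 0.2, 0.1]
opening: -0.4
```

Emit:
carry_out:
  motion:
    - {"x": -1, "y": 0, "z": 0, "rx": 0, "ry": 0, "rz": 0, "gripper": 255}
    - {"x": -2, "y": 0, "z": 0, "rx": 0, "ry": 0, "rz": 0, "gripper": 255}
    - {"x": -2, "y": 0, "z": 0, "rx": 0, "ry": 0, "rz": 0, "gripper": 255}
    - {"x": -3, "y": 0, "z": 0, "rx": 0, "ry": 0, "rz": 0, "gripper": 255}
    - {"x": -3, "y": 0, "z": 0, "rx": 0, "ry": 0, "rz": 0, "gripper": 255}

```text
time: 4.68
ee_pos: [472.8, 115.0, 34.7]
eef_rot: [[-0.696, 0.718, -0.001], [0.718, 0.696, 0.002], [0.002, 0.001, -1.0]]
contact_force: [-6.3, 11.8, 5.3]
opening: 0.1
```

The force rose to about 13 N with almost no motion, so the bar is on its stop. I'll back off and lift.

Emit:
carry_out:
  motion:
    - {"x": 12, "y": 0, "z": 0, "rx": 0, "ry": 0, "rz": 0, "gripper": 255}
    - {"x": 16, "y": -5, "z": -40, "rx": 0, "ry": 0, "rz": 0, "gripper": 255}
    - {"x": 16, "y": -5, "z": -90, "rx": 0, "ry": 0, "rz": 0, "gripper": 200}
    - {"x": 16, "y": -5, "z": -140, "rx": 0, "ry": 0, "rz": 0, "gripper": 100}
    - {"x": 16, "y": -5, "z": -190, "rx": 0, "ry": 0, "rz": 0.15, "gripper": 0}

```text
time: 5.3
ee_pos: [457.8, 122.6, 226.3]
eef_rot: [[-0.578, 0.816, -0.0], [0.816, 0.578, 0.001], [0.001, 0.0, -1.0]]
contact_force: [1.0, -0.0, -0.6]
opening: 54.2
```

```bash
python3 - <<'E'
from h import *
rows([(594,-197.5,220,-8.8)])
c=cam("top");cv2.imwrite("pics/top2.png",cv2.resize(c["frame"][110:250,180:400,::-1],None,fx=3.6,fy=3.6,interpolation=cv2.INTER_CUBIC))
E
```

```text
t 5.3 pos [457.8 122.6 226.3] F [ 1.  -0.  -0.6] open 54.2
[-339.9, -74.0, 5.9] [-0.001, -0.001, 2.341]
```

View pics/top2.png

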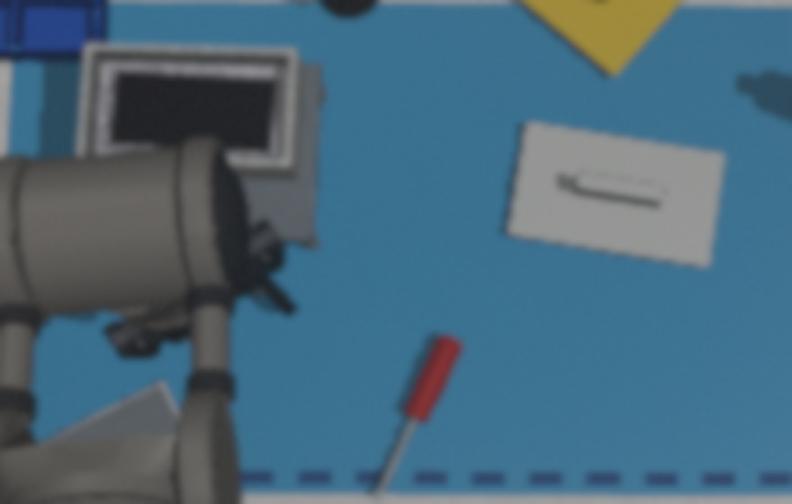

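The bar now points right, with its tip at (288,310), and the phone has sunk into the box. Next I'll move to the lid.

Emit:
carry_out:
  motion:
    - {"x": -40, "y": -12, "z": 0, "rx": 0, "ry": 0, "rz": 0.18, "gripper": 0}
    - {"x": -85, "y": -22, "z": 0, "rx": 0, "ry": 0, "rz": 0.36, "gripper": 0}
    - {"x": -130, "y": -31, "z": 2, "rx": 0, "ry": 0, "rz": 0.54, "gripper": 0}
    - {"x": -180, "y": -40, "z": 3, "rx": 0, "ry": 0, "rz": 0.72, "gripper": 0}
    - {"x": -225, "y": -50, "z": 4, "rx": 0, "ry": 0, "rz": 0.9, "gripper": 0}

```text
time: 5.98
ee_pos: [549.0, -91.8, 228.7]
eef_rot: [[0.292, 0.956, 0.01], [0.956, -0.292, 0.002], [0.005, 0.01, -1.0]]
contact_force: [0.0, -0.4, 0.0]
opening: 85.2
```

```bash
python3 - <<'E'
from h import *
rows([(594,-197.5,220,-8.8)])
E
```

```text
t 5.975 pos [549.  -91.8 228.7] F [ 0.  -0.4  0. ] open 85.2
[-88.0, 73.8, 9.0] [0.005, -0.011, 1.428]
```

Emit:
carry_out:
  motion:
    - {"x": -20, "y": 16, "z": 2, "rx": 0, "ry": 0, "rz": 0.18, "gripper": 0}
    - {"x": -40, "y": 32, "z": 4, "rx": 0.005, "ry": -0.011, "rz": 0.36, "gripper": 0}
    - {"x": -60, "y": 48, "z": 6, "rx": 0.005, "ry": -0.011, "rz": 0.54, "gripper": 0}
    - {"x": -75, "y": 62, "z": 8, "rx": 0.005, "ry": -0.011, "rz": 0.72, "gripper": 0}
    - {"x": -88, "y": 74, "z": 9, "rx": 0.005, "ry": -0.011, "rz": 0.9, "gripper": 0}

```text
time: 6.6
ee_pos: [594.2, -198.4, 219.1]
eef_rot: [[0.933, 0.36, -0.001], [0.36, -0.933, -0.003], [-0.002, 0.002, -1.0]]
contact_force: [-0.1, 0.5, 0.4]
opening: 85.1
```

Emit:
carry_out:
  motion:
    - {"x": 0, "y": 0, "z": 0, "rx": 0, "ry": 0, "rz": 0.18, "gripper": 0}
    - {"x": 0, "y": 0, "z": 0, "rx": 0, "ry": 0, "rz": 0.36, "gripper": 0}
    - {"x": 0, "y": 0, "z": 0, "rx": 0, "ry": 0, "rz": 0.528, "gripper": 0}
    - {"x": 0, "y": 0, "z": 0, "rx": 0, "ry": 0, "rz": 0.528, "gripper": 0}
    - {"x": 0, "y": 0, "z": 0, "rx": 0, "ry": 0, "rz": 0.528, "gripper": 0}

```text
time: 7.22
ee_pos: [594.1, -198.4, 218.8]
eef_rot: [[0.988, -0.156, -0.002], [-0.156, -0.988, -0.003], [-0.001, 0.003, -1.0]]
contact_force: [-0.6, 0.7, 0.2]
opening: 85.2
```

```bash
python3 - <<'E'
from h import *
rows([(594,-197.5,220,-8.8)])
c=cam("wrist");cv2.imwrite("pics/w2.png",c["frame"][:,:,::-1])
print(proj(c,[[594,-197.5,44],[594,-197.5,14]]))
E
```

```text
t 7.225 pos [ 594.1 -198.4  218.8] F [-0.6  0.7  0.2] open 85.2
[-0.2, -0.9, -1.2] [0.003, 0.001, -0.003]
[[320.59286608 179.28217839]
 [320.54498394 173.02697278]]
```

View pics/w2.png

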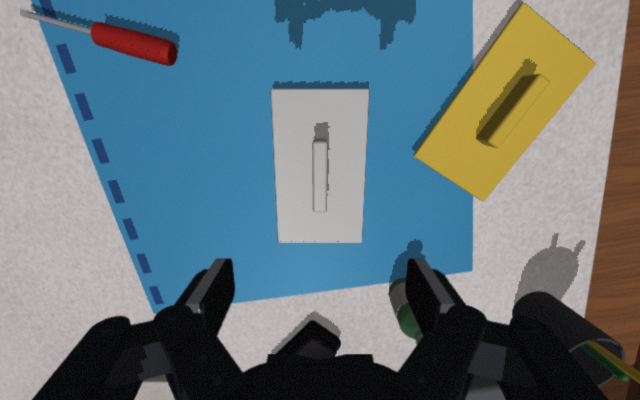

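The lid is square under the gripper: plate corners are at (272,90), (369,89), (361,242) and (278,242), and the rib runs (320,138) to (320,212). Now to measure it.

```bash
python3 - <<'E'
from h import *
c=cam("wrist");f=cv2.cvtColor(c["frame"],cv2.COLOR_RGB2HSV)
m=(f[...,1]<50)&(f[...,2]>100);m[:60]=0;m[255:]=0;m[:,:240]=0;m[:,400:]=0
for k in blobs(m,3000,30000):
    p=onz(c,k,14);print("plate",rect(c,k,14),"at z=8:",rect(c,k,8))
g=np.where(f[130:222,300:340,2]>0,f[130:222,300:340,2],0)
rib=[(313,140),(327,140),(326,212),(314,212)]
print("rib",onz(c,rib,44).round(1).tolist(),rect(c,rib,44))
cv2.imwrite("pics/rib.png",cv2.resize(c["frame"][80:250,260:380,::-1],None,fx=3.5,fy=3.5))
E
```

```text
plate [ 593.1 -195.6  183.5  106.8   81. ] at z=8: [ 592.9 -197.   186.7  108.7   81. ]
rib [[592.8, -154.6], [607.2, -156.9], [594.2, -235.9], [580.8, -233.8]] [ 593.8 -195.3   80.1   14.6   81. ]
```

Emit:
carry_out:
  motion:
    - {"x": -1.2, "y": -2.2, "z": 50, "rx": 0, "ry": 0, "rz": 0, "gripper": 0}
    - {"x": -1.2, "y": -2.2, "z": 100, "rx": 0.003, "ry": 0.001, "rz": 0, "gripper": 0}
    - {"x": -1.2, "y": -2.2, "z": 150, "rx": 0.003, "ry": 0.001, "rz": 0, "gripper": 0}
    - {"x": -1.2, "y": -2.2, "z": 185, "rx": 0.003, "ry": 0.001, "rz": 0, "gripper": 0}
    - {"x": -1.2, "y": -2.2, "z": 196, "rx": 0.003, "ry": 0.001, "rz": 0, "gripper": 0}

```text
time: 7.95
ee_pos: [591.7, -196.1, 20.6]
eef_rot: [[0.988, -0.156, -0.004], [-0.156, -0.988, 0.001], [-0.004, -0.001, -1.0]]
contact_force: [0.0, -0.7, -0.3]
opening: 85.0
```

```bash
python3 - <<'E'
from h import *
rows([(593.3,-196,19,-9)])
E
```

```text
t 7.95 pos [ 591.7 -196.1   20.6] F [ 0.  -0.7 -0.3] open 85.0
[1.6, -0.3, 1.6] [-0.001, 0.004, 0.0]
```

Emit:
carry_out:
  motion:
    - {"x": 1.6, "y": 0, "z": 1, "rx": 0, "ry": 0.004, "rz": 0, "gripper": 120}
    - {"x": 1.6, "y": 0, "z": 1, "rx": 0, "ry": 0.004, "rz": 0, "gripper": 255}
    - {"x": 1.6, "y": 0, "z": 1, "rx": 0, "ry": 0.004, "rz": 0, "gripper": 255}
    - {"x": 1.6, "y": 0, "z": 1, "rx": 0, "ry": 0.004, "rz": 0, "gripper": 255}
    - {"x": 1.6, "y": 0, "z": 1, "rx": 0, "ry": 0.004, "rz": 0, "gripper": 255}

```text
time: 8.57
ee_pos: [594.0, -196.6, 20.9]
eef_rot: [[0.988, -0.156, 0.002], [-0.156, -0.988, -0.0], [0.002, -0.0, -1.0]]
contact_force: [0.1, 1.3, 6.1]
opening: 15.0
```

Emit:
carry_out:
  motion:
    - {"x": 0, "y": 0, "z": -10, "rx": 0, "ry": 0, "rz": 0, "gripper": 255}
    - {"x": 0, "y": 0, "z": -50, "rx": 0, "ry": 0, "rz": 0, "gripper": 255}
    - {"x": 0, "y": 0, "z": -100, "rx": 0, "ry": 0, "rz": 0, "gripper": 255}
    - {"x": 0, "y": 0, "z": -150, "rx": 0, "ry": 0, "rz": 0, "gripper": 255}
    - {"x": 0, "y": 0, "z": -200, "rx": 0, "ry": 0, "rz": 0, "gripper": 255}

```text
time: 9.2
ee_pos: [593.0, -196.3, 222.6]
eef_rot: [[0.988, -0.156, 0.001], [-0.156, -0.988, 0.0], [0.001, -0.0, -1.0]]
contact_force: [0.1, -1.2, -3.6]
opening: 15.1
```

```bash
python3 - <<'E'
from h import *
rows([(644,173.4,230,-1.2)])
c=cam("wrist");f=cv2.cvtColor(c["frame"],cv2.COLOR_RGB2HSV);cv2.imwrite("pics/w3.png",c["frame"][:,:,::-1])
E
```

```text
t 9.2 pos [ 593.  -196.3  222.6] F [ 0.1 -1.2 -3.6] open 15.1
[-7.3, -373.2, -7.3] [-0.0, -0.001, -0.136]
```

View pics/w3.png

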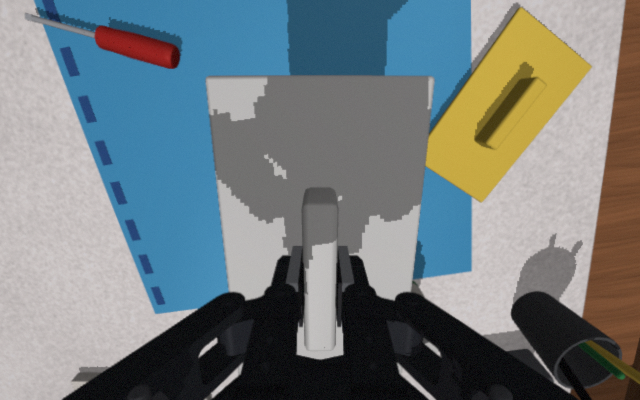

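The lid is held: its far plate edge runs from (207,77) to (434,77), level and centred. I'll measure its offset in the hand and move over the box.

```bash
python3 - <<'E'
from h import *
c=optics.read_camera("wrist");s=monitor.state()
T=np.array(c["mount"]);c["xyz"],c["orientation"]=T[:3,3],T[:3,:3]
for z in (4,7,10): print(z,onz(c,[(207,77),(434,77)],z).round(1).tolist())
print(onz(c,[(207,77),(434,77),(228,290),(412,290)],7))
E
```

```text
4 [[-52.2, -92.1], [51.0, -92.0]]
7 [[-53.3, -92.3], [52.1, -92.3]]
10 [[-54.3, -92.5], [53.1, -92.5]]
[[-53.28999577 -92.29720784]
 [ 52.07045113 -92.26789213]
 [-54.50707795  22.92249704]
 [ 52.84042145  22.95550237]]
```

Emit:
carry_out:
  motion:
    - {"x": -1, "y": -50, "z": -6, "rx": 0, "ry": 0, "rz": -0.03, "gripper": 255}
    - {"x": -2, "y": -100, "z": -12, "rx": 0, "ry": 0, "rz": -0.06, "gripper": 255}
    - {"x": -3, "y": -150, "z": -18, "rx": 0, "ry": 0, "rz": -0.09, "gripper": 255}
    - {"x": -4, "y": -200, "z": -18, "rx": 0, "ry": 0, "rz": -0.12, "gripper": 255}
    - {"x": -5, "y": -230, "z": -18, "rx": 0, "ry": 0, "rz": -0.136, "gripper": 255}

```text
time: 9.93
ee_pos: [625.8, 33.1, 243.8]
eef_rot: [[1.0, -0.018, 0.01], [-0.018, -1.0, -0.005], [0.01, 0.004, -1.0]]
contact_force: [0.3, -0.1, -2.2]
opening: 15.3
```

```bash
python3 - <<'E'
from h import *
rows([(644,173.4,260,-1.2),(644,40,240,-1.2)])
c=cam("wrist");cv2.imwrite("pics/w4.png",c["frame"][:,:,::-1])
E
```

```text
t 9.925 pos [625.8  33.1 243.8] F [ 0.3 -0.1 -2.2] open 15.3
[15.8, -140.6, -16.7] [0.004, -0.01, 0.003]
[18.0, -7.3, 3.9] [0.004, -0.01, 0.003]
```

View pics/w4.png

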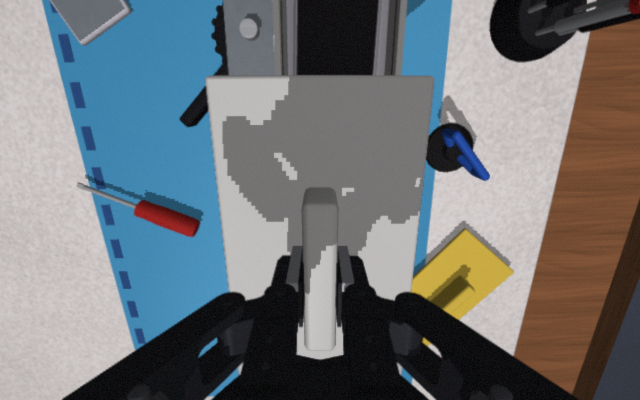

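The lid is clean in the hand, with about 0.6 mm of offset. The box's side walls show at columns 275–405. I'll take one look at each end of the rim to refine its pose, passing high over the box.

Emit:
carry_out:
  motion:
    - {"x": 10, "y": 30, "z": 0, "rx": 0.004, "ry": -0.01, "rz": 0, "gripper": 255}
    - {"x": 19, "y": 63, "z": 0, "rx": 0.004, "ry": -0.01, "rz": 0, "gripper": 255}
    - {"x": 19, "y": 63, "z": 0, "rx": 0.004, "ry": -0.01, "rz": 0, "gripper": 255}
    - {"x": 19, "y": 63, "z": 0, "rx": 0.004, "ry": -0.01, "rz": 0, "gripper": 255}
    - {"x": 19, "y": 63, "z": 0, "rx": 0.004, "ry": -0.01, "rz": 0, "gripper": 255}

```text
time: 10.6
ee_pos: [643.6, -26.2, 243.7]
eef_rot: [[1.0, -0.015, -0.0], [-0.015, -1.0, 0.002], [-0.0, -0.002, -1.0]]
contact_force: [-0.0, 0.0, -2.2]
opening: 15.0
```

```bash
python3 - <<'E'
from h import *
rows([(644,110,245,-1.2)])
c=cam("wrist");cv2.imwrite("pics/A.png",c["frame"][:,:,::-1]);np.savez("A.npz",**{k:np.array(v) for k,v in c.items()})
E
```

```text
t 10.6 pos [643.6 -26.2 243.7] F [-0.   0.  -2.2] open 15.0
[-1.6, -136.2, -1.0] [-0.002, 0.0, 0.006]
```

Emit:
carry_out:
  motion:
    - {"x": -1, "y": -40, "z": -1, "rx": -0.002, "ry": 0, "rz": 0.006, "gripper": 255}
    - {"x": -1.6, "y": -90, "z": -1, "rx": -0.002, "ry": 0, "rz": 0.006, "gripper": 255}
    - {"x": -1.6, "y": -136, "z": -1, "rx": -0.002, "ry": 0, "rz": 0.006, "gripper": 255}
    - {"x": -1.6, "y": -136, "z": -1, "rx": -0.002, "ry": 0, "rz": 0.006, "gripper": 255}
    - {"x": -1.6, "y": -136, "z": -1, "rx": -0.002, "ry": 0, "rz": 0.006, "gripper": 255}

```text
time: 11.28
ee_pos: [643.8, 110.2, 245.2]
eef_rot: [[1.0, -0.019, -0.0], [-0.019, -1.0, -0.0], [-0.0, 0.0, -1.0]]
contact_force: [0.5, -0.3, -2.8]
opening: 14.7
```

```bash
python3 - <<'E'
from h import *
rows([(644,173.4,240,-1.2)])
c=cam("wrist");np.savez("B.npz",**{k:np.array(v) for k,v in c.items()})
A=cv2.imread("pics/A.png");B=c["frame"][:,:,::-1]
u=lambda i:cv2.resize(i[0:90,200:450],None,fx=3.2,fy=3.2,interpolation=cv2.INTER_CUBIC)
cv2.imwrite("pics/AB.png",np.vstack([u(A),u(B)]))
E
```

```text
t 11.275 pos [643.8 110.2 245.2] F [ 0.5 -0.3 -2.8] open 14.7
[-1.0, -63.2, 5.2] [0.0, 0.0, 0.002]
```

View pics/AB.png

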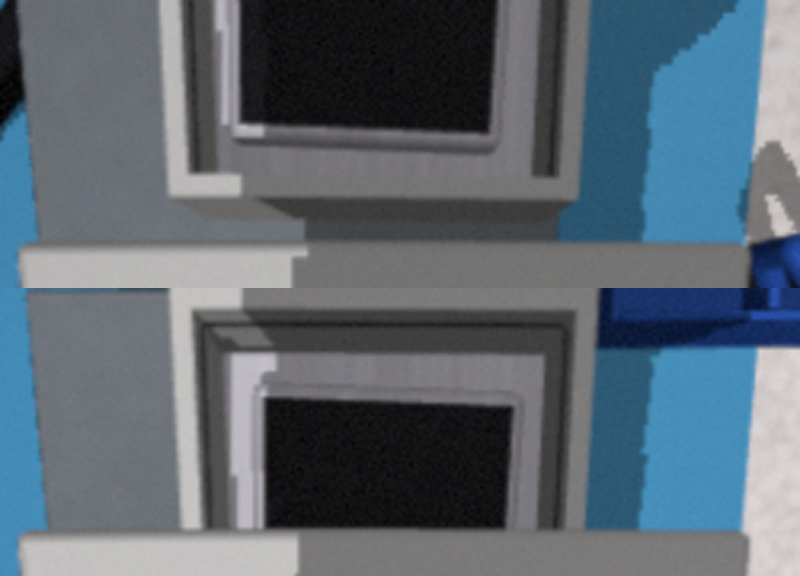

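View A (top strip) shows the right end's inner corners at (190,175) and (558,175). View B shows the left end's inner corners at (195,22) and (573,23), counting rows in its own strip. The phone lies flat below the fill line.

```bash
python3 - <<'E'
from h import *
k=lambda p:np.array(p,float)/3.2+[200,0]-.34
A,B=[dict(np.load(f+".npz")) for f in "AB"]
ia=onz(A,k([(190,175),(558,175)]),125);oa=onz(A,k([(168,197),(580,199)]),125)
ib=onz(B,k([(195,22),(573,23)]),125)
print("inner right",ia.round(1).tolist(),"outer",oa.round(1).tolist(),"inner left",ib.round(1).tolist())
print("width",ia[1]-ia[0],ib[1]-ib[0],"len",ib-ia)
print("centre",np.vstack([ia,ib]).mean(0),"yaw",np.arctan2(*(-(ib-ia).mean(0)*[1,-1])))
print("B sides out",onz(B,k([(170,0),(598,0),(183,242),(583,242)]),125).round(1).tolist())
for c,n in((A,"A"),(B,"B")): # lid far edge mid in image, at lid height
    pass
E
```

```text
inner right [[596.2, 92.4], [687.5, 91.0]] outer [[590.4, 87.5], [693.2, 85.5]] inner left [[600.7, 262.2], [691.0, 260.2]]
width [91.25952934 -1.39156796] [90.32598208 -1.98782814] len [[  4.42237585 169.8293911 ]
 [  3.48882859 169.23313093]]
centre [643.85244291 176.47595103] yaw -0.023328350236676513
B sides out [[595.1, 267.0], [696.8, 265.0], [593.8, 213.3], [695.4, 211.3]]
```

Sizes agree: 91 x 169.5 measured against 92 x 170. The centre is (643.9, 176.5) and the yaw -0.022.

Emit:
carry_out:
  motion:
    - {"x": -0.3, "y": -30, "z": 0, "rx": 0, "ry": 0, "rz": 0.003, "gripper": 255}
    - {"x": -0.7, "y": -66.6, "z": 20, "rx": 0, "ry": 0, "rz": 0.003, "gripper": 255}
    - {"x": -0.7, "y": -66.6, "z": 55, "rx": 0, "ry": 0, "rz": 0.003, "gripper": 255}
    - {"x": -0.7, "y": -66.6, "z": 85, "rx": 0, "ry": 0, "rz": 0.003, "gripper": 255}
    - {"x": -0.7, "y": -66.6, "z": 85, "rx": 0, "ry": 0, "rz": 0.003, "gripper": 255}

```text
time: 11.95
ee_pos: [643.3, 174.6, 157.5]
eef_rot: [[1.0, -0.025, -0.006], [-0.025, -1.0, -0.001], [-0.006, 0.002, -1.0]]
contact_force: [1.1, 0.1, -2.0]
opening: 14.5
```

```bash
python3 - <<'E'
from h import *
rows([(644.4,176.8,150,-1.26),(644.4,176.8,138,-1.26)]);print(np.round(monitor.state()["eef_rot"],4).tolist())
E
```

```text
t 11.95 pos [643.3 174.6 157.5] F [ 1.1  0.1 -2. ] open 14.5
[1.1, -2.3, 7.5] [0.002, 0.006, -0.003]
[1.2, -2.3, 19.5] [0.002, 0.006, -0.003]
[[0.9997, -0.0251, -0.006], [-0.0251, -0.9997, -0.0015], [-0.006, 0.0016, -1.0]]
```

Not settled yet. I'll correct laterally first, then descend to the rim.

Emit:
carry_out:
  motion:
    - {"x": 1.1, "y": -2.3, "z": 0, "rx": 0.002, "ry": 0.006, "rz": -0.003, "gripper": 255}
    - {"x": 1.1, "y": -2.3, "z": 3, "rx": 0.002, "ry": 0.006, "rz": -0.003, "gripper": 255}
    - {"x": 1.1, "y": -2.3, "z": 7.5, "rx": 0.002, "ry": 0.006, "rz": -0.003, "gripper": 255}
    - {"x": 1.1, "y": -2.3, "z": 11, "rx": 0.002, "ry": 0.006, "rz": -0.003, "gripper": 255}
    - {"x": 1.1, "y": -2.3, "z": 14, "rx": 0.002, "ry": 0.006, "rz": -0.003, "gripper": 255}

```text
time: 12.58
ee_pos: [644.3, 176.8, 143.3]
eef_rot: [[1.0, -0.022, -0.0], [-0.022, -1.0, 0.0], [-0.0, -0.0, -1.0]]
contact_force: [0.4, 0.5, -3.7]
opening: 15.0
```

```bash
python3 - <<'E'
from h import *
rows([(644.4,176.8,138,-1.26)]);print(np.round(monitor.state()["eef_rot"],4).tolist())
E
```

```text
t 12.575 pos [644.3 176.8 143.3] F [ 0.4  0.5 -3.7] open 15.0
[0.1, 0.0, 5.3] [-0.0, 0.0, -0.0]
[[0.9998, -0.0221, -0.0001], [-0.0221, -0.9998, 0.0004], [-0.0001, -0.0004, -1.0]]
```

The plug is 2.6 mm into the mouth with no contact force.

Emit:
carry_out:
  motion:
    - {"x": 0, "y": 0, "z": 1.5, "rx": 0, "ry": 0, "rz": 0, "gripper": 255}
    - {"x": 0, "y": 0, "z": 3, "rx": 0, "ry": 0, "rz": 0, "gripper": 255}
    - {"x": 0, "y": 0, "z": 4, "rx": 0, "ry": 0, "rz": 0, "gripper": 255}
    - {"x": 0, "y": 0, "z": 5, "rx": 0, "ry": 0, "rz": 0, "gripper": 255}
    - {"x": 0, "y": 0, "z": 5, "rx": 0, "ry": 0, "rz": 0, "gripper": 255}

```text
time: 13.2
ee_pos: [644.3, 176.8, 138.2]
eef_rot: [[1.0, -0.022, -0.0], [-0.022, -1.0, 0.0], [-0.0, -0.0, -1.0]]
contact_force: [-0.2, 0.3, -3.0]
opening: 14.9
```

Emit:
carry_out:
  motion:
    - {"x": 0, "y": 0, "z": 0.5, "rx": 0, "ry": 0, "rz": 0, "gripper": 255}
    - {"x": 0, "y": 0, "z": 1, "rx": 0, "ry": 0, "rz": 0, "gripper": 255}
    - {"x": 0, "y": 0, "z": 1.5, "rx": 0, "ry": 0, "rz": 0, "gripper": 255}
    - {"x": 0, "y": 0, "z": 1.5, "rx": 0, "ry": 0, "rz": 0, "gripper": 255}
    - {"x": 0, "y": 0, "z": 1.5, "rx": 0, "ry": 0, "rz": 0, "gripper": 255}

```text
time: 13.82
ee_pos: [644.3, 176.9, 137.9]
eef_rot: [[1.0, -0.022, 0.001], [-0.022, -1.0, 0.0], [0.001, -0.0, -1.0]]
contact_force: [-3.3, -0.3, 5.2]
opening: 15.1
```

Contact came at z = 137.9, exactly the seat height predicted. I'll release and rise.

Emit:
carry_out:
  motion:
    - {"x": 0, "y": 0, "z": 0, "rx": 0, "ry": 0, "rz": 0, "gripper": 150}
    - {"x": 0, "y": 0, "z": 0, "rx": 0, "ry": 0, "rz": 0, "gripper": 60}
    - {"x": 0, "y": 0, "z": 0, "rx": 0, "ry": 0, "rz": 0, "gripper": 60}
    - {"x": 0, "y": 0, "z": -15, "rx": 0, "ry": 0, "rz": 0, "gripper": 60}
    - {"x": 0, "y": 0, "z": -45, "rx": 0, "ry": 0, "rz": 0, "gripper": 60}

```text
time: 14.45
ee_pos: [643.8, 176.7, 182.9]
eef_rot: [[1.0, -0.022, -0.002], [-0.022, -1.0, 0.0], [-0.002, -0.0, -1.0]]
contact_force: [-0.9, -0.1, 0.1]
opening: 65.3
```

Emit:
carry_out:
  motion:
    - {"x": 0, "y": 40, "z": -50, "rx": 0, "ry": 0, "rz": 0, "gripper": 60}
    - {"x": 0, "y": 90, "z": -60, "rx": 0, "ry": 0, "rz": 0, "gripper": 60}
    - {"x": 0, "y": 110, "z": -60, "rx": 0, "ry": 0, "rz": 0, "gripper": 60}
    - {"x": 0, "y": 110, "z": -60, "rx": 0, "ry": 0, "rz": 0, "gripper": 60}
    - {"x": 0, "y": 110, "z": -60, "rx": 0, "ry": 0, "rz": 0, "gripper": 60}

```text
time: 15.08
ee_pos: [641.2, 68.1, 242.2]
eef_rot: [[1.0, -0.021, -0.003], [-0.021, -1.0, 0.001], [-0.003, -0.001, -1.0]]
contact_force: [-0.6, 0.9, 0.0]
opening: 65.5
```

```bash
python3 - <<'E'
from h import *
rows([])
c=cam("wrist");s=cam("scene")
np.savez("C.npz",**{k:np.array(v) for k,v in c.items()})
cv2.imwrite("pics/end.png",np.vstack([cv2.resize(c["frame"][:260,120:520,::-1],(560,364)),cv2.resize(s["frame"][180:320,310:510,::-1],(560,230*392//230)[:2])[:230]]))
E
```

```text
t 15.075 pos [641.2  68.1 242.2] F [-0.6  0.9  0. ] open 65.5
```

View pics/end.png

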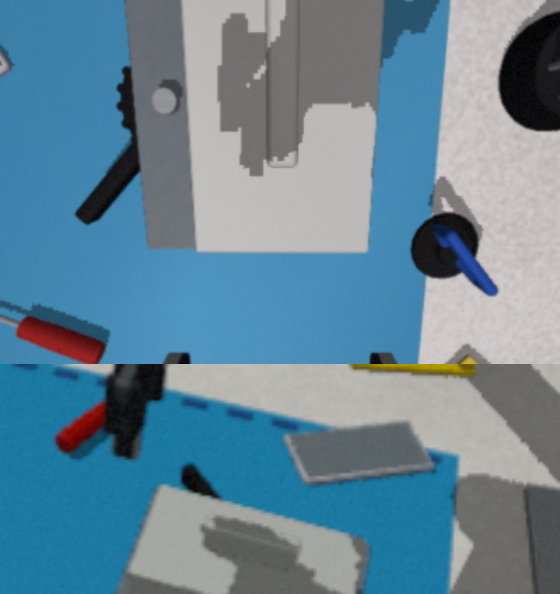

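The lid covers the box, with its right-end corners at (197,252) and (368,252). The bar points right, with its tip at (88,218). As a last numeric check I'll compare the lid edge, the width at seat height and the bar angle.

```bash
python3 - <<'E'
from h import *
C=dict(np.load("C.npz"));k=lambda p:np.array(p,float)/1.4+[120,0]
e=onz(C,k([(197,252),(368,252)]),131);print("right edge",e.round(1).tolist(),"w",np.linalg.norm(e[1]-e[0]))
x=np.array([1,-.022]);y=np.array([.022,1]);print("centre est",e.mean(0)+93*y)
t=onz(C,k([(88,216)]),52)[0];A=np.array([564.9,178.2]);d=t-A;print("tip",t,np.linalg.norm(d),"q",np.arctan2(-d[1],-d[0])+.8+.022)
E
```

```text
right edge [[588.9, 86.1], [695.3, 83.9]] w 106.33125568971684
centre est [644.14347481 178.00798059]
tip [487.62304352  97.95798054] 111.40246716160472 q 1.6262194694056868
```

```bash
python3 -c "
from workcell import r
print(r.hand_in())"
```

```text
the job is handed in; nothing more can be done
None
```

I turned the knob to its stop, put the lid on the box, let go and handed the job in at about 15 s of the 67 s allowed. The hand-in gives no verdict, so what follows rests on my own checks.

- **Knob:** I pushed the bar with shut fingers until the force rose to about 13 N with no further motion. The last picture gives a knob angle of about 1.63 rad, which fits the 1.6 stop within picture error. The lid was still in its place on the desk then.
- **Phone:** Before the lid went on, the pictures showed it sunk below the fill line and lying flat. I did not measure its exact depth or its distance from the mouth centre.
- **Lid position:** Its centre measured about (644.1, 178.0), against a mouth centre of (643.9, 176.5). That is about 1.5 mm off, inside the 8 mm limit.
- **Lid seating:** The lid touched down at TCP z = 137.9, the height worked out beforehand, and the tool was level when it let go. I did not measure the released lid's tilt directly.
- **Bystanders:** The screwdriver, old phone and suction cup showed no sign of having moved in the last pictures. I did not check the bottle and mouse at the end, but the path ran clear of them.
- **Disagreement:** The top camera put the mouth centre about 3 mm further right (173.4 against 176.5 mm in y). I used the wrist value because its sizes matched better, and the lid then went in without touching the sides.

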